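# Raise the enclosure's sash to its mark and start the fan

### The arm

A 6-joint arm with a two-finger parallel gripper is mounted at the origin on a cart in front of the work surface, level with it; the furniture and walls round the work are solid. World frame = base frame: x ahead of the robot, y to its left, z up, the work surface at z = 0. Lengths are in mm, angles in degrees, forces in N, time in s.
With the tool pointing down it reaches from about 350 to 925 mm from the base axis. Payload 6.4 kg.
Tool frame: the origin (TCP) lies between the finger pads; the fingertips stand 25 mm ahead of it and the grasp point (between the pads) lies 6 mm ahead of it; z points along the fingers, y is the direction in which the jaws open and shut (so a half turn about z gives the same grasp; the last joint's range is limited). The gripper opens to 85 mm and grips with 20 to 120 N. Pads are 22 mm wide; open, the fingers measure 114 mm over their backs; the gripper's body (76 mm by 85 mm) begins 54 mm behind the grasp point. The pads swing forward as they close: fully open they stand 13 mm farther back than shut.
Start: joints at [59.467, 14.043, 89.255, -0, 76.702, -9.975], TCP at [228.246, 608.62, 256.29] pointing down, gripper open.
Joint ranges: [-179.41, 179.41], [-58.25, 129.5], [7.25, 145.43], [-54.29, 234.29], [11.92, 165.04], [-157.13, 157.13]. Speed limits (degrees/s): [147.25, 147.25, 180, 180, 180, 180].

### API

Orientations are given as [roll, pitch, yaw] about the fixed x, y, z axes, in that order (R = Rz(yaw) Ry(pitch) Rx(roll)).
In Python, from station import r gives the robot as it stands.
- The arm moves only by the tool arm_command, never from a script. Its arguments are lists of equal length, an entry for each row: "fingers": the closure, from 0 (fully open) to 1 (shut); "travel": the shift along the tool's x, y, z in cm, a list of three; "angular": the turn, a rotation vector about the tool's x, y, z in rad, a list of three. A call has 1 to 8 rows; each row is the pose to reach, as a shift and turn from the pose commanded when the call began, along the tool's axes at that moment; what a row does not reach only later rows make up. A row lasts 1/8 s, in which the tool goes at most 62.5 mm and 10.7 degrees, less where a joint would pass 70% of its speed; a pose out of reach is approached as far as the arm can. A call with a gripper value outside its range is refused whole. The fingers move at their own pace and stop on an object; the grip force is fixed at half the most. Time passes only in rows, so rows that repeat a pose let the fingers close. It gives the time, the measured TCP pose, the force and the opening at its end, in the units of the state.
- r.state(): the state, without advancing time (a new reading comes with each control period).
- r.get_image(name): name is "side" or "top" or "wrist"; returns a dict with "pixels" (400x640x3 uint8, red, green, blue), "fx", "fy", "cx", "cy" (pixels), "rvec" (rotation vector, rad) and "tvec" (3), from world to camera coordinates, as OpenCV has them; the wrist camera has in their place "T_tool_cam" (4x4, takes a point from camera to tool coordinates, whose origin is the TCP and whose axes are the flange's). Camera axes: x right, y down, z forward; pixel columns grow to the right and rows downward; lengths in mm; the calibration is good to about 2 mm. A picture is of the moment at which its call begins: read the wrist's pose just before it. There is no depth.
- r.job_done(): hands the job in, once; it reports no verdict.
The state is a dict: "time": time; "joint_pos": joint angles; "joint_velocities": joint speeds; "tau": joint torques, N m; "eef_pos": TCP position; "eef_rot": TCP orientation; "force": force on the tool from outside, world axes, zero at the start; "wrist_torque": the same for the moment, N m; "grip_width": finger opening in mm.
Only numpy, scipy, OpenCV 4.12 (cv2) and the standard library are available. Lean on these libraries where they do the work, as an engineer would, in place of code of your own. Each camera call takes 0.05 s, during which the arm holds its last target.

### The job

Get the bench-top enclosure ready for work: with the fingertips, push its sliding sash up from beneath the lip until the orange line on the lip is level with the green arrow on the left post, and leave it there. Then press the blue button on the small grey control box to start the fan. Only push: do not pinch the lip, and do not disturb any of the beaker, vials and bottle standing about.

Things in the scene. Friction and masses are not known exactly. Their poses are not given: they have to be found in the camera images.
- lip_edge (a point): Middle of the orange line on the front edge of the sash's lip. x points level into the enclosure, y left along the lip, z up. The lip is a ledge 190 mm long that stands 28 mm out from the sash's rail and clear panel; its flat underside is 4 mm below this point, its black top 9 mm above. Nothing lies beneath the lip in front of the panel but the work surface and some flat bags.
- sash (a joint): Height of the sash above its lowest stop, 0 to 0.15 m (up is positive); at 0 the orange line is 125 mm above the work surface. The sash is counterweighted: some 7 N push it up, about 2 N push it down, and it stays where it is left.
- green_mark: Green arrow clipped to the front of the left post, 30 mm wide and 16 mm high, 6 mm thick, pointing to the right at the sash; its origin is at half its height, on the white line. Same axes as lip_edge. The posts, 20 mm square and 450 mm high, stand 125 mm left and right of the lip's middle, their fronts 24 mm behind its front edge. The arrow's height changes from one run to the next.
- control_box: Grey control box in front of the enclosure on the right, 75x60x40 mm, with a white top plate, a yellow lamp and the blue button on top; fixed; origin under its centre.
- fan_top (a point): Centre of the top of the blue push button, 26 mm in diameter, on top of the grey control box (75x60x40 mm) in front of the enclosure on the right; z up.
- fan (a joint): Travel of the blue button: 0 released, 0.006 m fully down; it springs back, and takes about 4 N to press fully. It counts as pressed past 0.004 m.
- beaker: Clear beaker, diameter 55, height 68 mm, on the enclosure's floor (64 mm above the work surface); origin under its centre.
- vial_white: Amber vial with white cap, diameter 27, height 58 mm, on the enclosure's floor (64 mm above the work surface); origin under its centre.
- vial_green: Small amber vial with green cap, diameter 22, height 46 mm, on the enclosure's floor (64 mm above the work surface); origin under its centre.
- small_bottle: White wide-mouth bottle, diameter 46, height 92 mm, to the right of the enclosure; origin under its centre.
Mind the look-alikes: they are no part of the job. Leave any pink or purple look-alike of the control_box alone.

How it is judged (in metres and radians):
On the way, in this order (a step that is already met when the one before it is completed fails the run):
1. the fingers push the lower, aluminium part of the lip (sash_c0) (contact force between the fingers and sash_c0 above 1 N), for 0.05 s.
2. the orange line is within 8 mm of the height of the green arrow (z of lip_edge in the frame of green_mark between -0.008 and 0.008 m and velocity of joint sash below 0.02 m/s), for 0.4 s.
3. the blue button is pressed by the fingers with the sash at its mark (z of lip_edge in the frame of green_mark between -0.008 and 0.008 m and value of joint fan above 0.004 m and contact force between the fingers and control_box above 0.5 N), for 0.05 s.
At the end, for the whole second after the job is handed in: The sash stands still with the orange line within 8 mm of the height of the green arrow's centre, after the lip was pushed by the fingers and the blue button then pressed past 4 mm and released (z of lip_edge in the frame of green_mark between -0.008 and 0.008 m and velocity of joint sash between -0.01 and 0.01 m/s and value of joint fan below 0.002 m); the robot touches nothing.
It fails at once if the lip is pinched (fingers press its aluminium part, sash_c0, and its rubber top, sash_c1, at once) (contact force between the fingers and sash_c0 above 2 N and contact force between the fingers and sash_c1 above 2 N).
It fails at once if a bystander is lifted, tipped or moved by more than 20 mm (distance of any of beaker, vial_white, vial_green, small_bottle from where it was at the start of the episode above 0.02 m or angle between any of beaker, vial_white, vial_green, small_bottle's own z axis and vertical above 0.35 rad).
It also fails if it takes over 42 s, if anything falls off the work surface, if the arm or the gripper's body presses on something with over 40 N, if the wrist force passes 120 N, or if a joint passes its speed limit or range.

## Working session

There is one attempt and no reset: what is moved stays moved. The work goes in short steps, Python scripts to look and compute and a tool call to move; the robot and the scene stay as the last step left them, time stands still between calls to the robot, and variables do not carry over. Pictures are saved under pics/ and viewed, and the job is handed in when it is done.

Besides the shell and the picture viewer there is one more tool, called by a JSON object that holds its "name" and its "arguments". arm_command: Moves the arm, as the interface text tells. Its arguments: {"type":"object","properties":{"fingers":{"type":"array"},"travel":{"type":"array"},"angular":{"type":"array"}},"required":["fingers","travel","angular"]}

```bash
ls; mkdir -p pics
cat > h.py <<'E'
import numpy as np,cv2,pickle
from scipy.spatial.transform import Rotation as R
from station import r
def grab(name,tag):
    s=r.state(); im=r.get_image(name); im['state']=s
    cv2.imwrite(f'pics/{tag}.png',im['pixels'][:,:,::-1]); pickle.dump(im,open(f'pics/{tag}.pkl','wb')); return im
def load(tag): return pickle.load(open(f'pics/{tag}.pkl','rb'))
def toolT(s):
    T=np.eye(4);T[:3,:3]=R.from_euler('xyz',s['eef_rot'],degrees=True).as_matrix();T[:3,3]=s['eef_pos'];return T
def cam(im):
    if 'rvec' in im:
        Rm=cv2.Rodrigues(np.array(im['rvec'],float))[0];t=np.array(im['tvec'],float).ravel()
        return -Rm.T@t,Rm.T
    T=toolT(im['state'])@np.array(im['T_tool_cam']);return T[:3,3],T[:3,:3]
def ray(im,u,v):
    c,Rm=cam(im);d=Rm@np.array([(u-im['cx'])/im['fx'],(v-im['cy'])/im['fy'],1]);return c,d/np.linalg.norm(d)
def plane(im,u,v,z):
    c,d=ray(im,u,v);return c+d*(z-c[2])/d[2]
def tri(obs):
    A=np.zeros((3,3));b=np.zeros(3);
    for im,u,v in obs:
        c,d=ray(im,u,v);P=np.eye(3)-np.outer(d,d);A+=P;b+=P@c
    p=np.linalg.solve(A,b);return p,[np.linalg.norm((np.eye(3)-np.outer(d,d))@(p-c)) for c,d in (ray(*o) for o in obs)]
def proj(im,p):
    c,Rm=cam(im);q=Rm.T@(np.array(p)-c);return im['fx']*q[0]/q[2]+im['cx'],im['fy']*q[1]/q[2]+im['cy']
E
python3 - <<'E'
from h import *
for n in ['side','top','wrist']:
    im=grab(n,n+'0');print(n,cam(im)[0].round(),cam(im)[1][:,2].round(2),im['fx'])
print(r.state())
E
```

```text
pics
side [ 66. 288. 715.] [ 0.57 -0.47 -0.67] 373.2388635654047
top [ -66. -348.  966.] [ 0.58  0.23 -0.78] 417.8428222498532
wrist [162. 633. 373.] [ 0.26 -0.1  -0.96] 352.55824638457784
{'time': 0.15, 'joint_pos': array([ 5.94680637e+01,  1.40751571e+01,  8.93107636e+01,  3.54134338e-05,
        7.67016663e+01, -9.97482482e+00]), 'joint_velocities': array([ 0.07420351, -0.08979851, -0.24097682,  0.07605316,  0.00209269,
        0.00353708]), 'tau': array([-6.29493684e-07, -4.29988360e+01, -3.26551545e+01, -1.13812903e-04,
        3.57439843e-03, -2.30538524e-05]), 'eef_pos': array([228.0243227 , 608.26126298, 255.41307613]), 'eef_rot': array([-1.79913743e+02, -1.52053473e-02,  1.59442869e+02]), 'force': array([ 0.13147969, -0.59910877, -0.19459794]), 'wrist_torque': array([-0.00689474, -0.03965548, -0.01069215]), 'grip_width': 85.60164038146321}
```

View pics/side0.png

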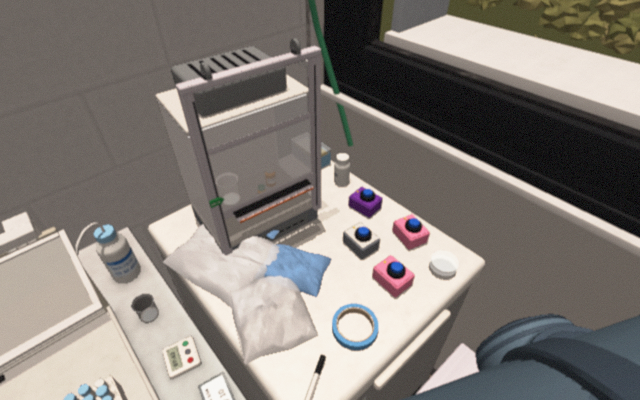

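View pics/top0.png

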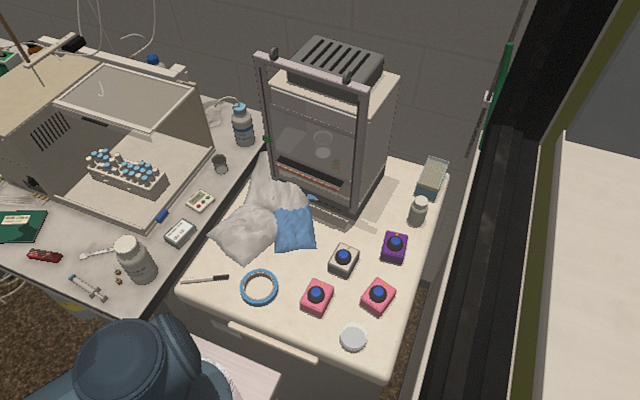

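View pics/wrist0.png

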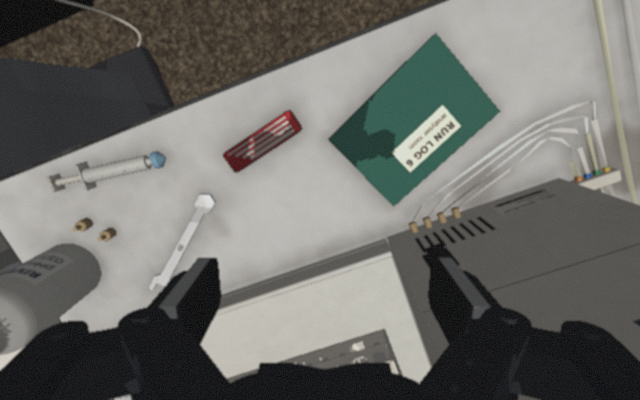

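Candidates for the control box, as side and top pixels:
- Grey/white box: (361,239) and (344,258).
- Purple box: (366,200) and (395,246).
- Pink boxes: (411,230) and (378,294), (394,274) and (317,296).

The grey one fits the description. I'll crop in close to check it, and look at the lip and arrow too.

Run:
```python
from h import *
a=load('side0')['pixels'];b=load('top0')['pixels']
def z(p,x0,y0,w,h,s): return cv2.resize(p[y0:y0+h,x0:x0+w],(w*s,h*s),interpolation=cv2.INTER_CUBIC)[:,:,::-1]
cv2.imwrite('pics/c1.png',z(a,195,165,130,100,6))
cv2.imwrite('pics/c2.png',z(b,250,115,130,90,6))
cv2.imwrite('pics/c3.png',np.hstack([z(a,335,215,60,50,6),z(b,315,235,60,50,6)]))
```

```text
(no output)
```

View pics/c1.png

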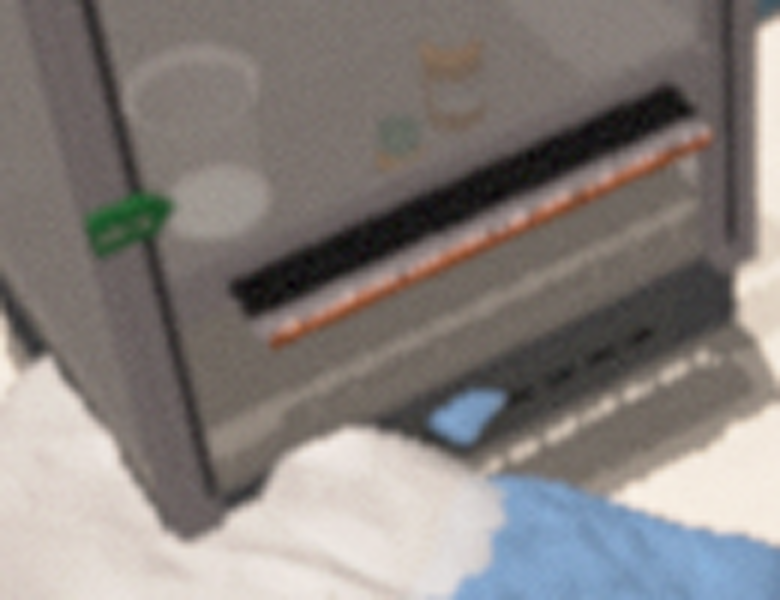

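View pics/c2.png

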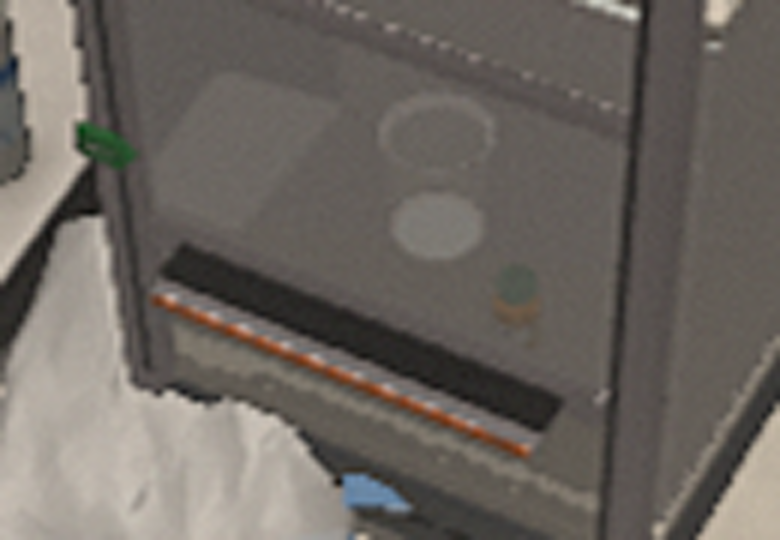

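View pics/c3.png

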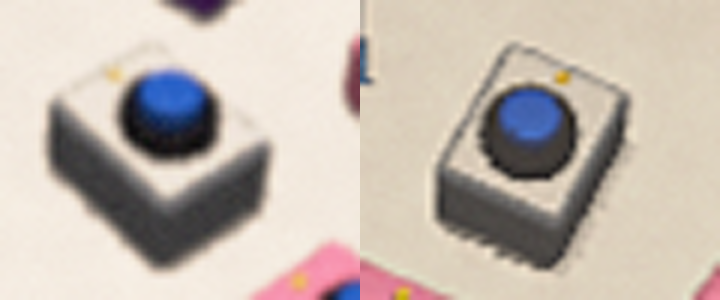

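The crops confirm the choice: a grey body with a white top, a yellow lamp and a blue button. The orange line runs from about (240,222) to (313,188) in the side view, and the arrow sits at about (216,202). Next I'll triangulate these.

```bash
cat > m.py <<'E'
from h import *
def hsv(im): return cv2.cvtColor(im['pixels'],cv2.COLOR_RGB2HSV)
def box(m,x0,y0,x1,y1):
    o=np.zeros_like(m);o[y0:y1,x0:x1]=m[y0:y1,x0:x1];return o
def line(im,b):
    m=box(cv2.inRange(hsv(im),(3,90,110),(16,255,255)),*b);v,u=np.nonzero(m)
    p=np.c_[u,v].astype(np.float32);l=cv2.fitLine(p,cv2.DIST_HUBER,0,.01,.01).ravel()
    t=(p-l[2:])@l[:2];e=[l[2:]+l[:2]*(q) for q in (t.min(),t.max())]
    return sorted(e,key=lambda q:q[0]),len(u)
def green(im,b):
    m=box(cv2.inRange(hsv(im),(50,120,40),(75,255,255)),*b);v,u=np.nonzero(m);return (u.mean(),v.mean()),(u.min(),u.max(),v.min(),v.max()),len(u)
def blue(im,b):
    m=box(cv2.inRange(hsv(im),(100,140,130),(125,255,255)),*b);v,u=np.nonzero(m);return (u.mean(),v.mean()),len(u)
E
python3 - <<'E'
from m import *
s=load('side0');t=load('top0')
ls,_=line(s,(225,170,325,235));lt,n=line(t,(265,150,350,200));print(ls,lt,n)
for i in (0,1): print('lip',tri([(s,*ls[i]),(t,*lt[i])]))
gs=green(s,(200,190,235,215));gt=green(t,(255,130,280,150));print(gs,gt,'arrow',tri([(s,*gs[0]),(t,*gt[0])]))
bs=blue(s,(345,220,380,245));bt=blue(t,(330,245,360,270));print(bs,bt,'btn',tri([(s,*bs[0]),(t,*bt[0])]))
E
```

```text
[array([239.95804, 221.91083], dtype=float32), array([312.0014, 188.003 ], dtype=float32)] [array([275.84927, 164.36536], dtype=float32), array([337.1435, 189.6522], dtype=float32)] 94
lip (array([580.14343829,  54.77624712, 156.29430319]), [np.float64(0.9910888176289382), np.float64(0.9910888176288779)])
lip (array([ 559.74923702, -126.26805071,  157.95690475]), [np.float64(1.2511860320983814), np.float64(1.2511860320986161)])
((np.float64(215.8), np.float64(200.11428571428573)), (np.int64(210), np.int64(222), np.int64(198), np.int64(203)), 35) ((np.float64(266.94736842105266), np.float64(138.1578947368421)), (np.int64(263), np.int64(271), np.int64(136), np.int64(142)), 19) arrow (array([602.51089247,  84.79759517, 220.81062877]), [np.float64(0.4510343228756099), np.float64(0.45103432287572487)])
((np.float64(363.1272727272727), np.float64(230.5818181818182)), 55) ((np.float64(343.0), np.float64(253.56666666666666)), 60) btn (array([ 448.66503889, -187.74776502,   60.31865145]), [np.float64(1.2219094608231063), np.float64(1.2219094608232923)])
```

{"name": "arm_command", "arguments": {"fingers": [1,1,1,1,1,1,1,1], "travel": [[-3.5,-4,-1],[-7,-8,-2],[-10.5,-13,-3],[-14.5,-18,-4],[-18.5,-23,-5],[-22.5,-28,-6],[-26,-33,-6.5],[-29,-37,-6.5]], "angular": [[0,0,0.12],[0,0,0.25],[0,0,0.4],[0,0,0.55],[0,0,0.7],[0,0,0.85],[0,0,1.0],[0,0,1.1]]}}

```text
time: 1.15
eef_pos: [370.0, 158.4, 321.8]
eef_rot: [179.9, 0.0, 96.2]
force: [0.1, 0.1, 0.1]
grip_width: 0.2
```

Run:
```python
from h import *
np.set_printoptions(suppress=True,precision=3)
s=r.state();print(s['time'],s['joint_pos'],s['eef_pos'],s['eef_rot'],s['grip_width'])
```

```text
1.15 [  6.939 -24.967 118.698  -0.005  86.173   0.735] [370.043 158.447 321.799] [179.904   0.004  96.204] 0.16485996754694016
```

{"name": "arm_command", "arguments": {"fingers": [1,1,1,1,1], "travel": [[0,0,-1],[0,0,-2],[0,0,-3],[0,0,-3],[0,0,-3]], "angular": [[0,0.15,0],[0,0.3,0],[0,0.45,0],[0,0.6,0],[0,0.6,0]]}}

```text
time: 1.78
eef_pos: [369.8, 159.2, 350.0]
eef_rot: [-179.8, -34.3, 96.1]
force: [-0.9, 0.1, 0.1]
grip_width: -0.1
```

Run:
```python
from h import *
np.set_printoptions(suppress=True,precision=3)
s=r.state();print(s['time'],s['joint_pos'],s['eef_pos'],s['eef_rot'],s['grip_width'])
```

```text
1.775 [-12.405 -27.506 121.595  32.529  97.058 -17.705] [369.815 159.187 349.978] [-179.81   -34.326   96.112] -0.12483391253005453
```

```bash
cat > fk.py <<'E'
from h import *
from scipy.optimize import least_squares
Rx=lambda a:R.from_euler('x',a,degrees=True).as_matrix()
Ry=lambda a:R.from_euler('y',a,degrees=True).as_matrix()
Rz=lambda a:R.from_euler('z',a,degrees=True).as_matrix()
D=[([59.467,14.043,89.255,0,76.702,-9.975],[228.246,608.62,256.29],[180,0,159.442]),
([6.939,-24.967,118.698,-.005,86.173,.735],[370.043,158.447,321.799],[179.904,.004,96.204]),
([-12.405,-27.506,121.595,32.529,97.058,-17.705],[369.815,159.187,349.978],[-179.81,-34.326,96.112])]
def fk(q,P,sg=(1,1)):
    z0,d1,L1,L2,b,T,e=P
    Rw=Rz(q[0])@Ry(q[1]+q[2]); R4=Rw@Rz(sg[0]*q[3]); R5=R4@Ry(q[4]); R6=R5@Rz(sg[1]*q[5])@Rz(90)
    p=Rz(q[0])@np.array([0,d1,z0])+Rz(q[0])@Ry(q[1])@[0,0,L1]+Rw@[e,0,L2]+R4@[0,b,0]+R5@[0,0,T]
    return p,R6
E
python3 - <<'E'
from fk import *
np.set_printoptions(suppress=True,precision=3)
for sg in [(1,1),(1,-1),(-1,1),(-1,-1)]:
    print(sg,[round(np.degrees(R.from_matrix(fk(q,np.zeros(7),sg)[1].T@R.from_euler('xyz',e,degrees=True).as_matrix()).magnitude()),2) for q,p,e in D])
for sg in [(1,1),(-1,1)]:
  f=lambda P:np.concatenate([fk(q,P,sg)[0]-p for q,p,e in D])
  for m in range(2):
    s=least_squares(f,[280,60,400,557,50,286,0]);
  print(sg,s.x,np.abs(s.fun).max())
E
```

```text
(1, 1) [np.float64(0.0), np.float64(0.0), np.float64(0.0)]
(1, -1) [np.float64(19.95), np.float64(1.47), np.float64(35.41)]
(-1, 1) [np.float64(0.0), np.float64(0.01), np.float64(65.06)]
(-1, -1) [np.float64(19.95), np.float64(1.47), np.float64(76.91)]
(1, 1) [273.349 112.595 419.748 568.764   0.006 229.203  66.002] 0.0025163420341414167
(-1, 1) [2246.692  311.951 1223.362 1097.668 -196.879 -157.423 3146.744] 20.16373610643666
```

```bash
cat >> fk.py <<'E'
P=[273.349,112.595,419.748,568.764,.006,229.203,66.002]
LO=np.array([-179.41,-58.25,7.25,-54.29,11.92,-157.13]);HI=np.array([179.41,129.5,145.43,234.29,165.04,157.13])
def ik(p,Rm,seed):
    def f(q):
        a,b=fk(q,P);return np.r_[(a-p)/10,R.from_matrix(b.T@Rm).as_rotvec()*20]
    s=least_squares(f,np.clip(seed,LO+.1,HI-.1),bounds=(LO,HI));return s.x,np.abs(s.fun).max()
def toolR(az,el,roll):  # z axis azimuth/elevation ; roll=0 -> tool y horizontal (left of z)
    z=np.array([np.cos(np.radians(az))*np.cos(np.radians(el)),np.sin(np.radians(az))*np.cos(np.radians(el)),np.sin(np.radians(el))])
    y=np.cross([0,0,1],z);y/=np.linalg.norm(y);x=np.cross(y,z)
    return np.c_[x,y,z]@Rz(roll)
E
python3 - <<'E'
from fk import *
np.set_printoptions(suppress=True,precision=0)
for az in (-6,10,25,40):
  for el in (0,10):
   for z in (110,205):
    for roll in (0,90,180,-90):
      Rm=toolR(az,el,roll);tip=np.array([580,-45,z]);p=tip-25*Rm[:,2]
      best=min((ik(p,Rm,[s1,0,120,s4,s5,s6]) for s1 in(-20,) for s4 in(60,120,170) for s5 in(50,) for s6 in(-60,60)),key=lambda t:t[1])
      if best[1]<.1: print(az,el,z,roll,best[0])
E
```

```text
-6 0 110 0 [-23.  22. 136. 161.  69.  97.]
-6 0 110 180 [-23.  22. 136. 161.  69. -83.]
-6 0 110 -90 [-23.  22. 136. 161.  69.   7.]
-6 0 205 0 [-23.   1. 141. 158.  54. 103.]
-6 0 205 180 [-23.   1. 141. 158.  54. -77.]
-6 0 205 -90 [-23.   1. 141. 158.  54.  13.]
-6 10 110 0 [-23.  32. 133. 163.  85.  95.]
-6 10 110 180 [-23.  32. 133. 163.  85. -85.]
-6 10 110 -90 [-23.  32. 133. 163.  85.   5.]
-6 10 205 0 [-23.  11. 138. 162.  71.  99.]
-6 10 205 180 [-23.  11. 138. 162.  71. -81.]
-6 10 205 -90 [-23.  11. 138. 162.  71.   9.]
10 0 110 0 [-34.  23. 134. 133.  74. 106.]
10 0 110 180 [-34.  23. 134. 133.  74. -74.]
10 0 110 -90 [-34.  23. 134. 133.  74.  16.]
10 0 205 0 [-34.   3. 139. 129.  64. 119.]
10 0 205 90 [ -34.    3.  139.  129.   64. -151.]
10 0 205 180 [-34.   3. 139. 129.  64. -61.]
10 0 205 -90 [-34.   3. 139. 129.  64.  29.]
10 10 110 0 [-34.  32. 131. 137.  88. 102.]
10 10 110 180 [-34.  32. 131. 137.  88. -78.]
10 10 110 -90 [-34.  32. 131. 137.  88.  12.]
10 10 205 0 [-34.  13. 137. 136.  78. 111.]
10 10 205 180 [-34.  13. 137. 136.  78. -69.]
10 10 205 -90 [-34. 
[... 754 characters left out ...]
9.]
40 0 110 90 [ -43.   29.  122.   96.   87. -151.]
40 0 110 180 [-43.  29. 122.  96.  87. -61.]
40 0 110 -90 [-43.  29. 122.  96.  87.  29.]
40 0 205 0 [-43.  14. 125.  95.  86. 130.]
40 0 205 90 [ -43.   14.  125.   95.   86. -140.]
40 0 205 180 [-43.  14. 125.  95.  86. -50.]
40 0 205 -90 [-43.  14. 125.  95.  86.  40.]
40 10 110 0 [-43.  36. 119. 101.  96. 114.]
40 10 110 90 [ -43.   36.  119.  101.   96. -156.]
40 10 110 180 [-43.  36. 119. 101.  96. -66.]
40 10 110 -90 [-43.  36. 119. 101.  96.  24.]
40 10 205 0 [-43.  21. 124. 102.  94. 125.]
40 10 205 90 [ -43.   21.  124.  102.   94. -145.]
40 10 205 180 [-43.  21. 124. 102.  94. -55.]
40 10 205 -90 [-43.  21. 124. 102.  94.  35.]
```

```bash
cat > plan.py <<'E'
from fk import *
np.set_printoptions(suppress=True,precision=1)
def rows(q0,q1,n,T0,R0):
    out=[]
    for k in range(1,n+1):
        t=k/n; t=t*t*(3-2*t)
        p,Rm=fk(q0+(q1-q0)*t,P)
        out.append((R0.T@(p-T0)/10,R.from_matrix(R0.T@Rm).as_rotvec(),p,p+25*Rm[:,2],p-229*Rm[:,2]))
    return out
E
python3 - <<'E'
from plan import *
s=r.state();q0=np.array(s['joint_pos']);p0,R0=fk(q0,P);print(p0,s['eef_pos'])
Rm=toolR(10,5,180);tip=np.array([510,-58,118.]);p=tip-25*Rm[:,2]
q1,e=ik(p,Rm,[-34,23,134,133,74,-70]);print(q1,e)
for a in rows(q0,q1,16,p0,R0): print(a[0].round(1),a[1].round(2),'tcp',a[2],'tip',a[3],'wr',a[4])
for c in [(t,load('top0')) for t in ((317,296),(378,294),(395,246))]: print(plane(c[1],*c[0],50))
E
```

```text
[369.8 159.2 350. ] [369.8 159.2 350. ]
[-45.1  22.7 141.2 125.   85.7 -76.8] 2.5592968512570754e-12
[-0.1  0.2  0.3] [-0.  0. -0.] tcp [371.9 160.2 346.9] tip [370.3 174.6 326.6] wr [386.6  27.9 533.3]
[-0.4  0.8  1.1] [-0.   0.1 -0. ] tcp [377.7 162.6 338.6] tip [376.1 178.2 319.1] wr [392.5  19.6 516.8]
[-1.   1.8  2.2] [-0.   0.2 -0. ] tcp [386.9 165.4 326.7] tip [385.4 182.8 308.7] wr [400.1   6.6 491.1]
[-1.7  3.   3.3] [-0.1  0.3  0. ] tcp [399.1 167.1 312.7] tip [398.3 186.4 296.9] wr [406.8 -10.1 457.6]
[-2.8  4.5  4.4] [-0.1  0.4  0. ] tcp [414.3 165.8 298.1] tip [414.7 187.1 285. ] wr [410.5 -29.3 418. ]
[-4.3  6.2  5.1] [-0.2  0.6  0. ] tcp [431.9 159.6 283.4] tip [434.3 182.4 273.5] wr [409.4 -49.4 374.3]
[-6.3  7.9  5.5] [-0.3  0.7  0.1] tcp [450.8 147.  268.4] tip [456.1 170.5 261.8] wr [402.6 -68.6 328.7]
[-9.   9.6  5.6] [-0.5  0.8  0.1] tcp [469.5 127.2 252.3] tip [478.2 150.4 248.9] wr [389.9 -85.2 283.5]
[-12.3  10.9   5.5] [-0.6  0.9  0.2] tcp [485.7 100.7 234.4] tip [498.1 122.4 233.7] wr [372.3 -98.1 240.8]
[-16.1  11.8   5.4] [-0.8  0.9  0.3] tcp [497.5  69.4 214.3] tip [513.5  88.6 215.6] wr [ 351.5 -106.6  202.3]
[-20.2  12.    5.3] [-1.   0.9  0.4] tcp [503.5  36.2 192.4] tip [522.5  52.2 194.9] wr [ 329.3 -110.6  169.3]
[-24.   11.7   5.3] [-1.1  0.9  0.5] tcp [503.7   4.4 170. ] tip [525.1  16.9 173. ] wr [ 307.8 -110.9  142.4]
[-27.5  11.    5.6] [-1.2  0.9  0.5] tcp [499.5 -23.2 149. ] tip [522.5 -13.9 152. ] wr [ 288.8 -108.8  121.8]
[-30.1  10.1   5.8] [-1.3  0.9  0.6] tcp [493.2 -44.3 131.7] tip [517.1 -37.7 134.3] wr [ 273.9 -105.7  107.4]
[-31.8   9.4   6.1] [-1.4  0.9  0.7] tcp [487.7 -57.7 120. ] tip [512.1 -52.7 122.3] wr [ 264.2 -103.    98.8]
[-32.4   9.2   6.2] [-1.4  0.8  0.7] tcp [485.5 -62.3 115.8] tip [510. -58. 118.] wr [ 260.8 -101.9   95.9]
[ 324.9 -170.    50. ]
[ 384.5 -301.3   50. ]
[ 527.6 -301.    50. ]
```

Run:
```python
from plan import *
for az in (-6,0,6):
 for el in (0,5):
  for tx,z in ((520,125),(540,125),(583,125),(583,205),(545,205)):
   Rm=toolR(az,el,180);tip=np.array([tx,-50,z]);p=tip-25*Rm[:,2]
   q1,e=ik(p,Rm,[-30,20,138,150,70,-75]);print(az,el,tx,z,q1,e<.01,'wr',p-229*Rm[:,2])
```

```text
-6 0 520 125 [-29.8  14.3 145.  154.7  71.1 -81.3] True wr [267.4 -23.4 125. ]
-6 0 540 125 [-27.7  15.8 142.3 156.8  69.7 -81.5] True wr [287.4 -23.4 125. ]
-6 0 583 125 [-23.9  19.  136.6 160.4  66.9 -82. ] True wr [330.4 -23.4 125. ]
-6 0 583 205 [-23.9   1.6 140.2 157.6  54.  -76.4] True wr [330.4 -23.4 205. ]
-6 0 545 205 [-27.   -3.5 145.4 154.1  55.  -74.4] False wr [292.4 -23.4 205. ]
-6 5 520 125 [-29.7  20.4 143.1 156.   79.9 -83.3] True wr [268.4 -23.6 102.9]
-6 5 540 125 [-27.6  21.4 140.6 158.   78.3 -83.3] True wr [288.4 -23.6 102.9]
-6 5 583 125 [-23.9  23.8 135.1 161.5  75.  -83.4] True wr [331.4 -23.6 102.9]
-6 5 583 205 [-23.9   6.5 139.3 159.8  62.6 -78.8] True wr [331.4 -23.6 182.9]
-6 5 545 205 [-27.1   1.6 144.8 156.4  63.8 -77.2] True wr [293.4 -23.6 182.9]
0 0 520 125 [-35.3  14.4 144.7 142.9  73.1 -77.6] True wr [266. -50. 125.]
0 0 540 125 [-32.8  15.9 142.  145.2  71.6 -77.6] True wr [286. -50. 125.]
0 0 583 125 [-28.4  19.1 136.4 149.2  68.6 -77.8] True wr [329. -50. 125.]
0 0 583 205 [-28.4   1.8 140.  145.4  57.1 -69.5] True wr [329. -50. 205.]
0 0 545 2
[... 536 characters left out ...]
 0 540 125 [-37.2  16.5 141.1 134.6  73.8 -74.2] True wr [287.4 -76.6 125. ]
6 0 583 125 [-32.5  19.6 135.6 138.8  70.8 -73.9] True wr [330.4 -76.6 125. ]
6 0 583 205 [-32.5   2.7 139.1 134.7  61.  -63.9] True wr [330.4 -76.6 205. ]
6 0 545 205 [-36.6  -2.7 144.5 130.5  62.9 -61.9] True wr [292.4 -76.6 205. ]
6 5 520 125 [-39.7  20.9 141.9 134.   82.9 -77.6] True wr [268.4 -76.4 102.9]
6 5 540 125 [-37.1  21.9 139.4 136.5  81.3 -77.2] True wr [288.4 -76.4 102.9]
6 5 583 125 [-32.3  24.3 134.1 140.8  78.1 -76.5] True wr [331.4 -76.4 102.9]
6 5 583 205 [-32.3   7.4 138.2 138.3  68.3 -67.9] True wr [331.4 -76.4 182.9]
6 5 545 205 [-36.4   2.8 143.5 134.5  70.4 -66.6] True wr [293.4 -76.4 182.9]
```

Run:
```python
from plan import *
s=r.state();q0=np.array(s['joint_pos']);p0,R0=fk(q0,P)
Rm=toolR(0,3,180);tip=np.array([525,-50,122.]);p=tip-25*Rm[:,2]
q1,e=ik(p,Rm,[-34,20,140,143,74,-77]);print(q1,e)
for a in rows(q0,q1,16,p0,R0): print(a[0].round(2).tolist(),a[1].round(3).tolist(),'tip',a[3],'wr',a[4])
```

```text
[-34.5  19.2 142.7 144.6  78.1 -79.6] 9.202608453051653e-10
[0.04, 0.24, 0.33] [-0.002, 0.024, -0.004] tip [370.3 176.1 327.1] wr [386.4  28.8 533.4]
[0.13, 0.91, 1.22] [-0.012, 0.091, -0.014] tip [376.5 183.9 321.3] wr [391.6  22.9 517.2]
[0.23, 1.98, 2.41] [-0.036, 0.194, -0.025] tip [386.6 194.5 313.8] wr [398.3  13.8 491.9]
[0.25, 3.42, 3.62] [-0.081, 0.323, -0.031] tip [400.9 205.2 306.3] wr [404.4   2.3 459.1]
[-0.01, 5.2, 4.61] [-0.155, 0.466, -0.027] tip [419.7 212.6 299.8] wr [407.9 -10.7 420.4]
[-0.78, 7.26, 5.21] [-0.262, 0.612, -0.006] tip [442.8 213.2 294.1] wr [407.3 -23.9 377.9]
[-2.32, 9.45, 5.38] [-0.401, 0.745, 0.035] tip [469.1 204.2 287.7] wr [401.6 -36.3 333.6]
[-4.81, 11.56, 5.22] [-0.567, 0.852, 0.098] tip [496.  184.1 278.3] wr [390.8 -46.7 289.8]
[-8.26, 13.28, 4.9] [-0.75, 0.925, 0.181] tip [520.3 153.7 264.1] wr [375.4 -54.4 248.5]
[-12.48, 14.36, 4.65] [-0.937, 0.959, 0.281] tip [538.5 115.5 244.1] wr [356.7 -58.8 211.3]
[-17.07, 14.65, 4.61] [-1.114, 0.956, 0.392] tip [548.4  74.  219.2] wr [336.5 -60.3 179.4]
[-21.57, 14.19, 4.85] [-1.27, 0.923, 0.504] tip [549.8  33.8 191.7] wr [316.5 -59.2 153.5]
[-25.53, 13.21, 5.29] [-1.395, 0.873, 0.607] tip [544.4  -1.  165. ] wr [298.5 -56.6 133.7]
[-28.6, 12.04, 5.81] [-1.486, 0.821, 0.692] tip [535.8 -27.5 142.6] wr [284.2 -53.5 119.8]
[-30.57, 11.11, 6.23] [-1.541, 0.781, 0.749] tip [528.1 -44.2 127.5] wr [274.7 -51.  111.5]
[-31.25, 10.74, 6.39] [-1.559, 0.766, 0.77] tip [525. -50. 122.] wr [271.3 -50.  108.7]
```

{"name": "arm_command", "arguments": {"fingers": [1,1,1,1,1,1,1,1], "travel": [[0.0,0.2,0.3],[0.1,0.9,1.2],[0.2,2.0,2.4],[0.2,3.4,3.6],[0,5.2,4.6],[-0.8,7.3,5.2],[-2.3,9.4,5.4],[-4.8,11.6,5.2]], "angular": [[0,0.02,0],[-0.01,0.09,-0.01],[-0.04,0.19,-0.02],[-0.08,0.32,-0.03],[-0.16,0.47,-0.03],[-0.26,0.61,0],[-0.4,0.75,0.03],[-0.57,0.85,0.1]]}}

```text
time: 2.78
eef_pos: [486.9, 163.7, 280.8]
eef_rot: [108.3, -78.5, 138.8]
force: [1.1, 0.5, 0.9]
grip_width: -0.4
```

Run:
```python
from plan import *
s=r.state();q0=np.array(s['joint_pos']);p0,R0=fk(q0,P);print(q0,p0,s['eef_pos'])
Rm=toolR(0,3,180);tip=np.array([525,-50,122.]);p=tip-25*Rm[:,2]
q1,e=ik(p,Rm,[-34,20,140,143,74,-77]);print(q1,e)
for a in rows(q0,q1,8,p0,R0): print(a[0].round(2).tolist(),a[1].round(3).tolist(),'tip',a[3],'wr',a[4])
```

```text
[-23.1  -4.  131.3  87.3  87.7 -48.1] [487.  163.6 280.8] [486.9 163.7 280.8]
[-34.5  19.2 142.7 144.6  78.1 -79.6] 9.202608453051653e-10
[-0.49, 0.6, -0.29] [-0.044, 0.021, 0.005] tip [502.8 180.6 276.5] wr [393.4 -48.5 285. ]
[-1.92, 2.17, -1.31] [-0.166, 0.068, 0.017] tip [517.7 162.1 267.8] wr [383.5 -53.4 259. ]
[-4.3, 4.24, -3.34] [-0.348, 0.112, 0.038] tip [535.3 129.9 251.4] wr [366.9 -58.3 224.3]
[-7.57, 6.12, -6.47] [-0.567, 0.128, 0.065] tip [548.4  85.7 226. ] wr [344.5 -60.7 187.7]
[-11.36, 7.17, -10.32] [-0.791, 0.109, 0.098] tip [551.2  36.5 193.3] wr [319.3 -59.8 155. ]
[-14.99, 7.17, -14.13] [-0.986, 0.062, 0.133] tip [543.2  -7.8 159.2] wr [295.6 -56.1 129.9]
[-17.66, 6.58, -16.98] [-1.121, 0.012, 0.162] tip [531.1 -38.7 132.5] wr [278.1 -51.9 114.2]
[-18.69, 6.21, -18.08] [-1.171, -0.01, 0.174] tip [525. -50. 122.] wr [271.3 -50.  108.7]
```

{"name": "arm_command", "arguments": {"fingers": [1,1,1,1,1,1,1,1], "travel": [[-1.5,1.8,-1.0],[-3.1,3.2,-2.3],[-5.2,4.8,-4.2],[-7.6,6.1,-6.5],[-10.2,6.9,-9.2],[-12.8,7.2,-11.8],[-15.5,7.1,-14.8],[-17.7,6.6,-17.0]], "angular": [[-0.13,0.05,0.01],[-0.26,0.09,0.03],[-0.41,0.12,0.05],[-0.57,0.13,0.07],[-0.73,0.12,0.09],[-0.88,0.09,0.11],[-1.02,0.05,0.14],[-1.12,0.01,0.16]]}}

```text
time: 3.78
eef_pos: [506.1, -40.8, 130.5]
eef_rot: [6.7, -86.1, 176.5]
force: [0.4, -0.7, 0.6]
grip_width: -0.0
```

Run:
```python
from plan import *
s=r.state();print(s['time'],s['joint_pos'],s['eef_pos'],s['eef_rot'],s['force'])
T=toolT(s);print(T[:3,:3],'tip',T[:3,3]+25*T[:3,2])
for n in ['side','top','wrist']: grab(n,n+'1')
```

```text
3.775 [-34.3  18.  142.3 141.7  78.3 -78.4] [506.1 -40.8 130.5] [  6.7 -86.1 176.5] [ 0.4 -0.7  0.6]
[[-0.1  0.1  1. ]
 [ 0.  -1.   0.1]
 [ 1.   0.   0.1]] tip [531.  -39.4 132.2]
```

View pics/wrist1.png

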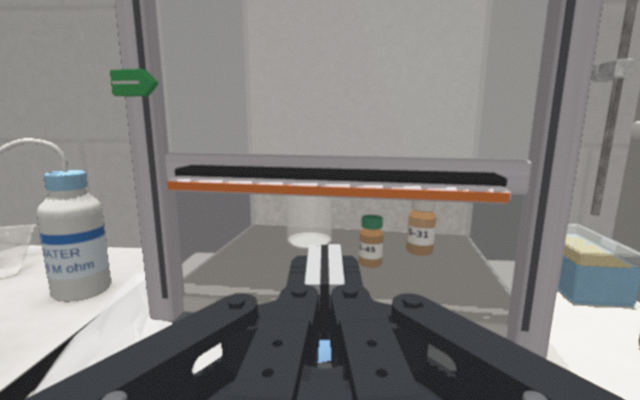

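View pics/side1.png

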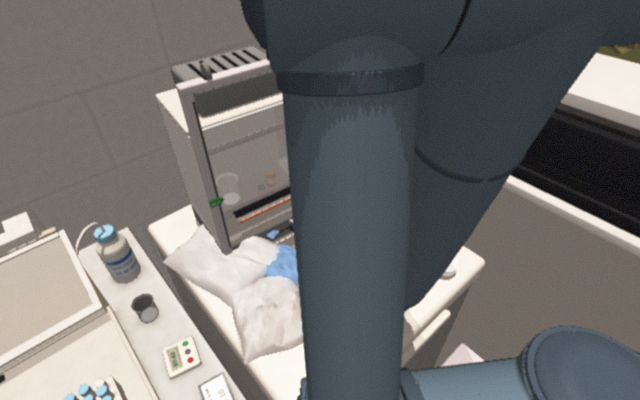

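View pics/top1.png

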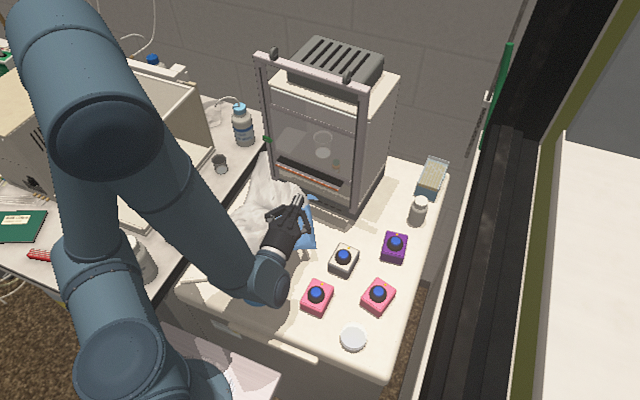

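The wrist view shows the arrow at about (134,82) and the orange line from (170,186) to (507,197), with the shut fingers in front of the lip and below it. I'll refine the positions with three views.

Run:
```python
from m import *
np.set_printoptions(suppress=True,precision=1)
s=load('side0');t=load('top0');w=load('wrist1')
ls,_=line(s,(225,170,325,235));lt,n=line(t,(265,150,350,200));lw,nw=line(w,(150,170,530,205));print(lw,nw)
for i in (0,1):
  print('lip',tri([(s,*ls[i]),(t,*lt[i]),(w,*lw[i])]),tri([(s,*ls[i]),(w,*lw[i])])[0],tri([(t,*lt[i]),(w,*lw[i])])[0])
gs=green(s,(200,190,235,215));gt=green(t,(255,130,280,150));gw=green(w,(100,60,165,105));print(gw)
print('arrow',tri([(s,*gs[0]),(t,*gt[0]),(w,*gw[0])]),tri([(s,*gs[0]),(w,*gw[0])])[0],tri([(t,*gt[0]),(w,*gw[0])])[0])
# wrist-only: intersect with front plane of lip / arrow
n=np.array([np.cos(np.radians(-6.4)),np.sin(np.radians(-6.4)),0]);L0=np.array([570,-36,157])
for name,px,off in (('L',lw[0],0),('R',lw[1],0),('arrow',gw[0],18)):
  c,d=ray(w,*px);print(name,c+d*((L0-c)@n+off)/(d@n))
```

```text
[array([166.9, 184.9], dtype=float32), array([509.1, 197.3], dtype=float32)] 3094
lip (array([579.5,  55.2, 156.7]), [np.float64(0.8409217845716889), np.float64(1.3512414784321516), np.float64(0.939541431143024)]) [578.1  55.3 156.8] [581.2  56.1 156.1]
lip (array([ 559.8, -127. ,  157.2]), [np.float64(0.830354672771015), np.float64(1.9355015762726033), np.float64(1.478209369039453)]) [ 559.5 -127.7  156.4] [ 560.3 -127.2  157.4]
((np.float64(133.08091787439614), np.float64(82.28502415458937)), (np.int64(111), np.int64(156), np.int64(69), np.int64(95)), 828)
arrow (array([605.2,  85.2, 217.5]), [np.float64(1.5713978738109895), np.float64(1.5857178450727876), np.float64(1.3346187125124145)]) [605.   84.3 216.8] [607.3  87.2 216.4]
L [580.4  56.7 156.3]
R [ 559.6 -128.4  156.5]
arrow [601.5  83.1 215.7]
```

{"name": "arm_command", "arguments": {"fingers": [1,1,1,1,1], "travel": [[-0.8,0,0],[-0.9,0,2],[-1.1,0,4],[-1.2,0,5.7],[-1.2,0,5.7]], "angular": [[0,0,0],[0,0,0],[0,0,0],[0,0,0],[0,0,0]]}}

```text
time: 4.55
eef_pos: [564.9, -37.7, 124.2]
eef_rot: [7.4, -85.8, 175.9]
force: [-0.5, -0.2, -0.2]
grip_width: 0.1
```

Run:
```python
from plan import *
s=r.state();print(s['time'],s['joint_pos'],s['eef_pos'],s['eef_rot'],s['force'])
np.set_printoptions(suppress=True,precision=3)
T=toolT(s);print(T[:3,:3],'tip',T[:3,3]+25*T[:3,2])
for n in ['top','wrist']: grab(n,n+'2')
```

```text
4.55 [-27.9  23.4 134.3 147.7  75.1 -78.8] [564.9 -37.7 124.2] [  7.4 -85.8 175.9] [-0.5 -0.2 -0.2]
[[-0.073  0.057  0.996]
 [ 0.005 -0.998  0.057]
 [ 0.997  0.009  0.072]] tip [589.761 -36.271 125.977]
```

View pics/wrist2.png

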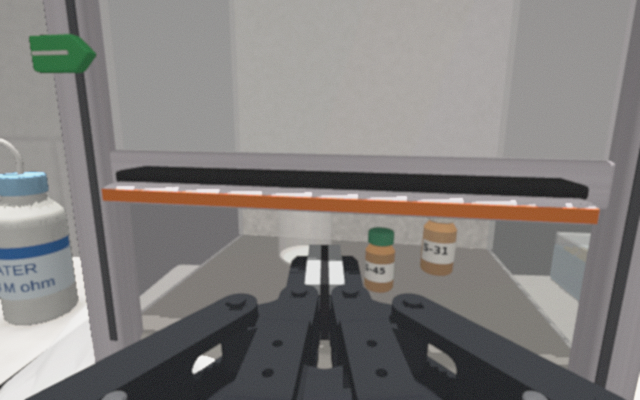

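{"name": "arm_command", "arguments": {"fingers": [1,1,1,1,1,1,1,1], "travel": [[0.7,0,0],[1.3,0,0],[1.7,0,0.05],[2.2,0,0.1],[2.8,0,0.1],[3.4,0,0.15],[3.9,0,0.2],[4.0,0,0.2]], "angular": [[0,0,0],[0,0,0],[0,0,0],[0,0,0],[0,0,0],[0,0,0],[0,0,0],[0,0,0]]}}

```text
time: 5.65
eef_pos: [562.5, -37.9, 163.6]
eef_rot: [6.4, -85.9, 176.7]
force: [0.2, -4.2, -6.8]
grip_width: 0.1
```

```bash
cat > chk.py <<'E'
import sys
from m import *
np.set_printoptions(suppress=True,precision=2)
tag=sys.argv[1]
w=grab('wrist',tag);s=w['state'];print(s['time'],s['eef_pos'],s['eef_rot'],s['force'])
T=toolT(s);print('tip',T[:3,3]+25*T[:3,2])
h=hsv(w)
m=cv2.inRange(h,(3,120,110),(14,255,255))
_,lab,st,_=cv2.connectedComponentsWithStats(m);k=1+np.argmax(st[1:,2]);v,u=np.nonzero(lab==k)
l=cv2.fitLine(np.c_[u,v].astype(np.float32),cv2.DIST_HUBER,0,.01,.01).ravel()
m=cv2.inRange(h,(50,120,40),(75,255,255));_,lab,st,ce=cv2.connectedComponentsWithStats(m)
for k in range(1,len(st)):
  if st[k,4]>200: print('green',st[k],ce[k])
n=np.array([np.cos(np.radians(-6.4)),np.sin(np.radians(-6.4)),0]);L0=np.array([569.7,-36,157])
for name,px,off in (('L',(u.min(),l[3]+(u.min()-l[2])*l[1]/l[0]),0),('R',(u.max(),l[3]+(u.max()-l[2])*l[1]/l[0]),0),*[('g',ce[k],18) for k in range(1,len(st)) if st[k,4]>200]):
  c,d=ray(w,*px);print(name,px,c+d*((L0-c)@n+off)/(d@n))
E
python3 chk.py wrist3
```

```text
5.65 [562.47 -37.93 163.64] [  6.42 -85.94 176.69] [ 0.21 -4.2  -6.83]
tip [587.37 -36.57 165.4 ]
green [  45  127   61   33 1420] [ 74.9 142.8]
L (np.int64(108), np.float64(231.78253924476564)) [580.05  56.31 179.71]
R (np.int64(586), np.float64(260.89072974714543)) [ 559.35 -128.3   180.24]
g [ 74.9 142.8] [601.06  82.11 216.22]
```

View pics/wrist3.png

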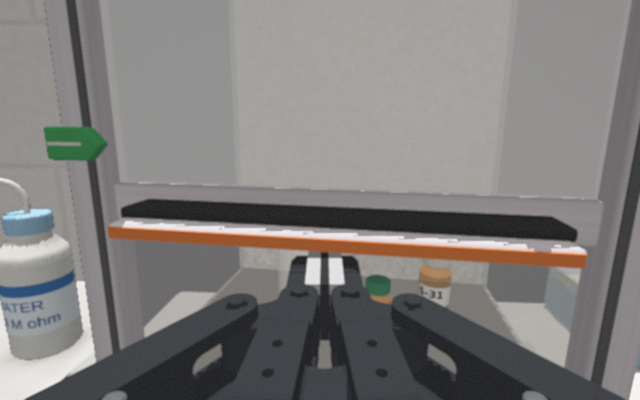

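The sash is moving. The line is at 180.0 and the arrow at 216.2, so about 36 mm remains.

{"name": "arm_command", "arguments": {"fingers": [1,1,1,1,1,1,1,1], "travel": [[0.5,0,0],[1.0,0,0.1],[1.6,0,0.1],[2.2,0,0.2],[2.7,0,0.2],[3.1,0,0.2],[3.35,0,0.2],[3.4,0,0.2]], "angular": [[0,0,0],[0,0,0],[0,0,0],[0,0,0],[0,0,0],[0,0,0],[0,0,0],[0,0,0]]}}

```text
time: 6.7
eef_pos: [562.6, -37.4, 198.1]
eef_rot: [7.2, -85.9, 176.0]
force: [5.5, -2.0, -6.6]
grip_width: -0.1
```

```bash
python3 chk.py wrist4
```

```text
6.7 [562.6  -37.43 198.05] [  7.16 -85.89 176.04] [ 5.52 -2.01 -6.65]
tip [587.5  -36.03 199.83]
green [  58  197   58   32 1266] [ 85.72 211.69]
L (np.int64(109), np.float64(231.51057170091147)) [580.07  56.42 214.17]
R (np.int64(588), np.float64(261.3814391891043)) [ 559.35 -128.29  214.67]
g [ 85.72 211.69] [601.06  82.08 217.18]
```

View pics/wrist4.png

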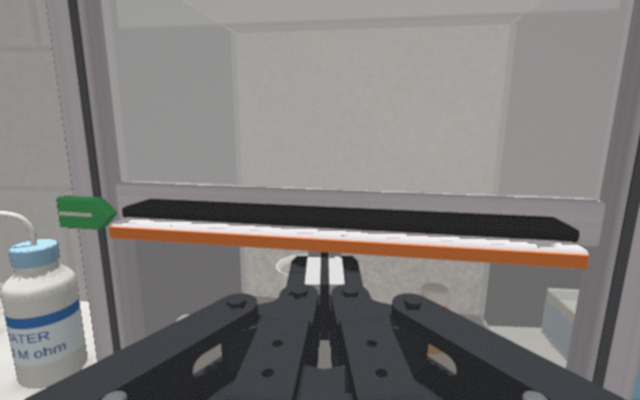

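{"name": "arm_command", "arguments": {"fingers": [1,1,1,1,1,1], "travel": [[0.1,0,0],[0.2,0,0],[0.2,0,0],[0.2,0,0],[0.2,0,0],[0.2,0,0]], "angular": [[0,0,0],[0,0,0],[0,0,0],[0,0,0],[0,0,0],[0,0,0]]}}

```text
time: 7.5
eef_pos: [562.3, -37.3, 199.6]
eef_rot: [6.9, -85.9, 176.3]
force: [5.5, -0.8, -6.8]
grip_width: 0.2
```

```bash
python3 chk.py wrist5
python3 - <<'E'
from m import *
t=grab('top','top5');a=t['pixels']
cv2.imwrite('pics/c5.png',cv2.resize(a[60:220,230:390],(640,640)[:2],interpolation=cv2.INTER_CUBIC)[:560,:,::-1])
E
```

```text
7.5 [562.35 -37.32 199.62] [  6.93 -85.92 176.28] [ 5.49 -0.8  -6.8 ]
tip [587.24 -35.92 201.38]
green [  59  200   57   32 1248] [ 86.63 214.63]
L (np.int64(109), np.float64(231.41150905265167)) [580.1   56.73 215.7 ]
R (np.int64(588), np.float64(261.0825216381982)) [ 559.34 -128.34  216.23]
g [ 86.63 214.63] [601.06  82.14 217.21]
```

View pics/c5.png

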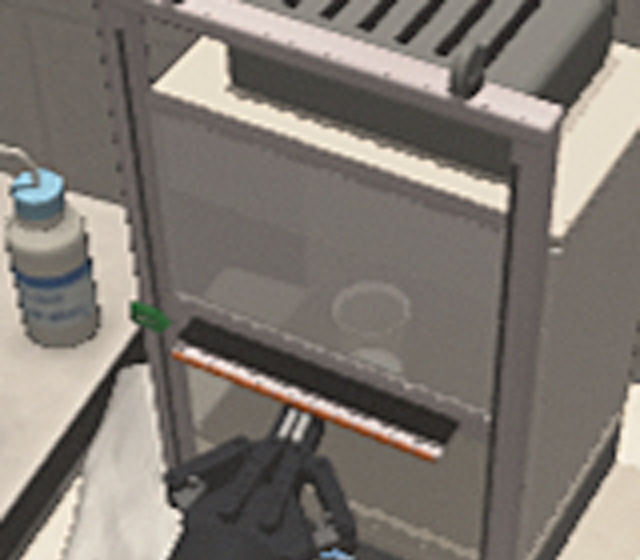

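The line is at 216.0 and the arrow at 217.2, so it is level within about 1 mm. Next I lower the fingers clear of the lip and back out.

{"name": "arm_command", "arguments": {"fingers": [1,1,1,1,1,1,1,1], "travel": [[-0.4,0,-0.05],[-1.2,0,-0.1],[-2.4,0,-0.2],[-3.6,0,-0.6],[-4.6,0,-2],[-5.2,0,-3.6],[-5.6,0,-5],[-5.6,0,-5.4]], "angular": [[0,0,0],[0,0,0],[0,0,0],[0,0,0],[0,0,0],[0,0,0],[0,0,0],[0,0,0]]}}

```text
time: 8.6
eef_pos: [511.3, -40.8, 139.4]
eef_rot: [6.0, -86.0, 177.1]
force: [-0.5, -0.3, -0.5]
grip_width: -0.1
```

```bash
python3 chk.py wrist6
python3 - <<'E'
from m import *
from plan import *
w=load('wrist6')
s=r.state();q0=np.array(s['joint_pos']);print(q0)
p0,R0=fk(q0,P)
B=np.array([448.7,-187.7,60.3])
Rm=np.array(Rz(0)@Rx(180))
for yaw in (60,90,120,150,30):
  Rm=Rz(yaw)@Rx(180);p=B+[0,0,25+50]
  print(yaw,ik(p,Rm,[-40,0,110,0,80,0]))
E
```

```text
8.6 [511.34 -40.8  139.35] [  5.99 -85.99 177.13] [-0.46 -0.26 -0.51]
tip [536.24 -39.44 141.09]
green [105  85  45  27 853] [127.12  98.09]
L (np.int64(152), np.float64(95.79292065614527)) [580.03  56.06 215.61]
R (np.int64(524), np.float64(93.64749969074497)) [ 559.39 -127.88  215.47]
g [127.12  98.09] [601.15  82.91 215.83]
[-33.7  16.2 142.2 142.1  76.7 -77.3]
60 (array([-36.1,   0.6, 117.8,  -0. ,  61.6,  -6.1]), np.float64(6.650680006714537e-13))
90 (array([-36.1,   0.6, 117.8,  -0. ,  61.6, -36.1]), np.float64(3.6652636481449005e-11))
120 (array([-36.1,   0.6, 117.8,   0. ,  61.6, -66.1]), np.float64(1.5347723092418165e-13))
150 (array([-36.1,   0.6, 117.8,   0. ,  61.6, -96.1]), np.float64(3.126388037344441e-14))
30 (array([-36.1,   0.6, 117.8,   0. ,  61.6,  23.9]), np.float64(7.557332537544425e-12))
```

View pics/wrist6.png

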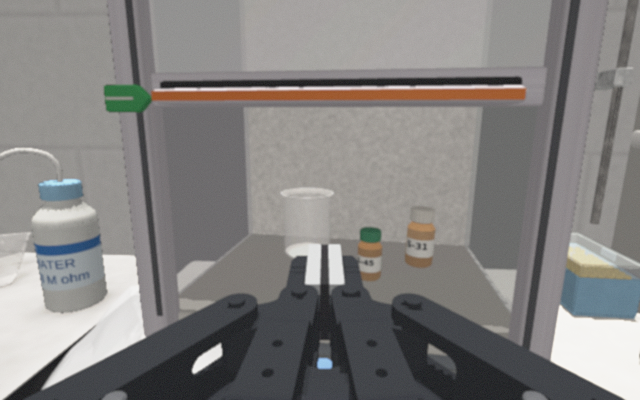

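Run:
```python
from plan import *
s=r.state();q0=np.array(s['joint_pos']);p0,R0=fk(q0,P)
B=np.array([448.7,-187.7,60.3]);Rm=Rz(100)@Rx(180)
q1,e=ik(B+[-20,20,25+130],Rm,[-40,0,110,0,80,-40]);print(q1,e)
qv=np.array([-26,-8,130,80,85,-60.]);
qs=[q0,qv,q1]
from scipy.interpolate import CubicSpline,PchipInterpolator
f=PchipInterpolator([0,.45,1],qs)
n=20;last=R0;lp=p0
for k in range(1,n+1):
    p,Rk=fk(f(k/n),P)
    print(k,(R0.T@(p-p0)/10).round(1).tolist(),R.from_matrix(R0.T@Rk).as_rotvec().round(2).tolist(),'tip',p+25*Rk[:,2],'wr',p-229*Rk[:,2],'d',round(np.linalg.norm(p-lp)),round(np.degrees(R.from_matrix(last.T@Rk).magnitude()),1));last=Rk;lp=p
```

```text
[-35.5  -9.9 118.4   0.   71.6 -45.5] 2.842170943040401e-14
1 [3.7, -2.9, 1.9] [0.15, 0.07, -0.04] tip [550.7  -6.2 181.5] wr [304.5 -58.1 146.4] d 51 9.9
2 [7.2, -5.8, 3.1] [0.3, 0.13, -0.09] tip [557.3  27.3 217.4] wr [323.7 -61.3 171.6] d 47 9.5
3 [10.2, -8.6, 3.7] [0.44, 0.17, -0.15] tip [557.6  59.3 247.6] wr [340.7 -63.3 198.2] d 41 9.0
4 [12.6, -11.2, 3.7] [0.58, 0.2, -0.2] tip [552.9  88.4 271.2] wr [355.2 -64.3 225.2] d 36 8.6
5 [14.4, -13.5, 3.3] [0.7, 0.2, -0.26] tip [544.9 113.2 287.7] wr [367.3 -64.7 251.6] d 29 8.1
6 [15.5, -15.3, 2.7] [0.82, 0.19, -0.33] tip [535.  133.1 296.9] wr [377.3 -65.  276.5] d 22 7.7
7 [16.0, -16.6, 1.9] [0.93, 0.16, -0.39] tip [524.4 147.2 298.9] wr [385.5 -65.5 298.7] d 16 7.4
8 [15.8, -17.3, 1.1] [1.03, 0.11, -0.45] tip [514.  155.1 294.1] wr [392.6 -66.7 317.4] d 11 7.1
9 [14.9, -17.5, 0.2] [1.12, 0.04, -0.5] tip [504.2 156.8 282.6] wr [399.  -69.1 331.6] d 12 7.0
10 [13.8, -17.1, -0.7] [1.2, -0.04, -0.56] tip [495.  152.6 267.6] wr [405.1 -72.7 343.2] d 15 6.9
11 [12.5, -16.3, -1.5] [1.27, -0.13, -0.61] tip [486.6 142.6 252.1] wr [410.6 -
[... 227 characters left out ...]
1, -10.5, -3.8] [1.4, -0.45, -0.81] tip [466.   79.5 209.3] wr [423.6 -96.5 387.5] d 27 7.2
15 [8.2, -7.6, -4.5] [1.41, -0.56, -0.88] tip [460.3  48.1 198.3] wr [ 426.6 -105.2  398. ] d 31 7.3
16 [7.6, -4.3, -5.2] [1.42, -0.68, -0.95] tip [454.9  12.1 189.7] wr [ 428.9 -115.1  408. ] d 34 7.4
17 [7.2, -0.6, -5.9] [1.42, -0.81, -1.02] tip [449.4 -28.1 184.3] wr [ 430.3 -126.3  417.8] d 38 7.6
18 [7.1, 3.4, -6.7] [1.41, -0.93, -1.1] tip [443.4 -71.9 182.4] wr [ 430.8 -138.8  427.1] d 41 7.7
19 [7.4, 7.7, -7.5] [1.38, -1.06, -1.18] tip [ 436.6 -118.7  184.3] wr [ 430.3 -152.6  435.9] d 44 7.8
20 [8.1, 12.3, -8.4] [1.36, -1.19, -1.25] tip [ 428.7 -167.7  190.3] wr [ 428.7 -167.7  444.3] d 47 7.8
```

Run:
```python
from plan import *
from scipy.interpolate import PchipInterpolator
s=r.state();q0=np.array(s['joint_pos']);p0,R0=fk(q0,P)
B=np.array([448.7,-187.7,60.3]);Rm=Rz(100)@Rx(180)
q1,e=ik(B+[-20,20,25+130],Rm,[-40,0,110,0,80,-40])
f=PchipInterpolator([0,.2,.55,1],[q0,[-43,8,142.5,115,82,-70],[-40,-12,132,65,85,-60],q1])
n=16;last=R0;lp=p0
for k in range(1,n+1):
    p,Rk=fk(f(k/n),P)
    print(k,(R0.T@(p-p0)/10).round(1).tolist(),R.from_matrix(R0.T@Rk).as_rotvec().round(2).tolist(),'tip',p+25*Rk[:,2],'wr',p-229*Rk[:,2],'d',round(np.linalg.norm(p-lp)),round(np.degrees(R.from_matrix(last.T@Rk).magnitude()),1));last=Rk;lp=p
```

```text
1 [1.6, 0.5, -0.3] [0.08, 0.03, -0.02] tip [532.5 -42.8 157.6] wr [281.9 -76.  133.6] d 17 4.7
2 [3.0, 0.4, -0.7] [0.17, 0.04, -0.04] tip [527.  -40.  171.6] wr [280.6 -96.  145.4] d 15 5.4
3 [4.1, -1.0, -1.2] [0.29, 0.04, -0.08] tip [520.  -23.2 181.7] wr [ 281.8 -108.2  158.7] d 18 7.0
4 [5.3, -3.4, -1.5] [0.43, 0.03, -0.13] tip [513.    4.4 192.1] wr [ 289.1 -114.6  177.3] d 27 8.9
5 [7.2, -5.2, -1.6] [0.58, 0.02, -0.22] tip [508.5  25.  209.9] wr [ 303.7 -125.3  207.5] d 26 10.0
6 [9.3, -6.3, -1.6] [0.73, -0.0, -0.33] tip [503.8  39.  228.5] wr [ 320.7 -136.2  246.2] d 24 10.6
7 [10.9, -7.0, -1.9] [0.86, -0.04, -0.46] tip [497.3  46.7 242.5] wr [ 336.3 -144.5  287.7] d 18 10.6
8 [11.7, -7.1, -2.5] [0.98, -0.11, -0.57] tip [488.4  48.  246.4] wr [ 349.1 -149.9  323.7] d 10 9.9
9 [11.0, -6.7, -3.6] [1.08, -0.22, -0.64] tip [476.1  43.5 235.2] wr [ 359.7 -153.6  345.3] d 14 9.2
10 [9.7, -5.7, -4.8] [1.18, -0.34, -0.69] tip [462.9  31.9 218.5] wr [ 369.7 -156.9  360.6] d 20 9.1
11 [8.6, -4.0, -6.0] [1.25, -0.47, -0.76] tip [451.   12.6 203.6] wr [ 379.4 -159.6  376. ] d 23 9.2
12 [7.7, -1.6, -7.0] [1.31, -0.61, -0.84] tip [441.  -13.8 191.5] wr [ 389.1 -161.8  391.2] d 27 9.4
13 [7.1, 1.3, -7.8] [1.34, -0.75, -0.93] tip [433.4 -46.3 183.4] wr [ 398.7 -163.7  406. ] d 31 9.5
14 [7.0, 4.7, -8.3] [1.36, -0.9, -1.03] tip [428.5 -83.8 180.2] wr [ 408.4 -165.2  420. ] d 34 9.6
15 [7.3, 8.4, -8.5] [1.37, -1.05, -1.14] tip [ 426.8 -124.8  182.5] wr [ 418.4 -166.5  432.9] d 37 9.7
16 [8.1, 12.3, -8.4] [1.36, -1.19, -1.25] tip [ 428.7 -167.7  190.3] wr [ 428.7 -167.7  444.3] d 40 9.7
```

{"name": "arm_command", "arguments": {"fingers": [1,1,1,1,1,1,1,1], "travel": [[1.6,0.5,-0.3],[3.0,0.4,-0.7],[4.1,-1.0,-1.2],[5.3,-3.4,-1.5],[7.2,-5.2,-1.6],[9.3,-6.3,-1.6],[10.9,-7.0,-1.9],[11.7,-7.1,-2.5]], "angular": [[0.08,0.03,-0.02],[0.17,0.04,-0.04],[0.29,0.04,-0.08],[0.43,0.03,-0.13],[0.58,0.02,-0.22],[0.73,0,-0.33],[0.86,-0.04,-0.46],[0.98,-0.11,-0.57]]}}

```text
time: 9.65
eef_pos: [475.2, 29.1, 255.4]
eef_rot: [123.3, -55.9, 116.7]
force: [0.2, 0.3, -0.1]
grip_width: -0.5
```

Run:
```python
from plan import *
s=r.state();q0=np.array(s['joint_pos']);p0,R0=fk(q0,P);print(s['time'],q0,p0)
B=np.array([448.7,-187.7,60.3]);Rm=Rz(100)@Rx(180)
q1,e=ik(B+[-20,20,25+130],Rm,[-40,0,110,0,80,-40]);last=R0;n=8
for k in range(1,n+1):
    p,Rk=fk(q0+(q1-q0)*k/n,P)
    print(k,(R0.T@(p-p0)/10).round(1).tolist(),R.from_matrix(R0.T@Rk).as_rotvec().round(2).tolist(),'tip',p+25*Rk[:,2],'wr',p-229*Rk[:,2],round(np.degrees(R.from_matrix(last.T@Rk).magnitude()),1));last=Rk
```

```text
9.65 [-40.3 -11.1 133.4  71.9  85.1 -61.8] [475.2  29.1 255.4]
1 [-1.7, -1.1, -0.4] [0.12, -0.11, -0.01] tip [479.7  40.1 225.8] wr [ 361.7 -153.8  339.8] 9.3
2 [-3.6, -2.0, -1.5] [0.24, -0.22, -0.03] tip [469.7  25.1 206.4] wr [ 372.  -157.1  353.9] 9.3
3 [-5.4, -2.5, -3.0] [0.34, -0.34, -0.05] tip [459.8   3.9 190.5] wr [ 382.1 -160.   368.3] 9.3
4 [-7.2, -2.7, -5.1] [0.44, -0.46, -0.08] tip [450.4 -22.9 178.9] wr [ 392.  -162.5  382.9] 9.3
5 [-8.8, -2.3, -7.5] [0.53, -0.59, -0.11] tip [442.1 -54.5 172.5] wr [ 401.6 -164.4  397.9] 9.3
6 [-10.2, -1.5, -10.3] [0.62, -0.73, -0.14] tip [435.5 -89.9 172. ] wr [ 410.9 -166.   413.1] 9.3
7 [-11.3, -0.1, -13.4] [0.69, -0.86, -0.18] tip [ 431.  -128.1  177.8] wr [ 420.  -167.1  428.6] 9.3
8 [-12.0, 1.7, -16.7] [0.76, -1.01, -0.23] tip [ 428.7 -167.7  190.3] wr [ 428.7 -167.7  444.3] 9.3
```

{"name": "arm_command", "arguments": {"fingers": [1,1,1,1,1,1,1,1], "travel": [[-1.7,-1.1,-0.4],[-3.6,-2.0,-1.5],[-5.4,-2.5,-3.0],[-7.2,-2.7,-5.1],[-8.8,-2.3,-7.5],[-10.2,-1.5,-10.3],[-11.3,-0.1,-13.4],[-12.0,1.7,-16.7]], "angular": [[0.12,-0.11,-0.01],[0.24,-0.22,-0.03],[0.34,-0.34,-0.05],[0.44,-0.46,-0.08],[0.53,-0.59,-0.11],[0.62,-0.73,-0.14],[0.69,-0.86,-0.18],[0.76,-1.01,-0.23]]}}

```text
time: 10.65
eef_pos: [427.8, -168.5, 213.9]
eef_rot: [-179.9, 0.2, 99.8]
force: [-1.4, -0.3, -0.8]
grip_width: -0.2
```

Run:
```python
from m import *
w=grab('wrist','wrist7');t=grab('top','top7');print(w['state']['time'],w['state']['eef_pos'],w['state']['eef_rot'])
```

```text
10.65 [ 427.8121884  -168.47848486  213.91323905] [-1.79884355e+02  1.74205350e-01  9.97613875e+01]
```

View pics/wrist7.png

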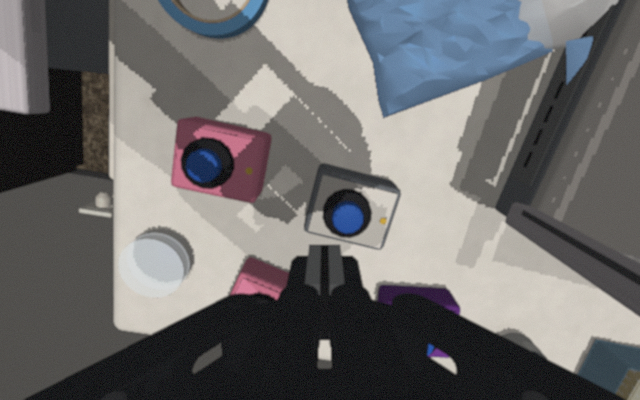

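View pics/top7.png

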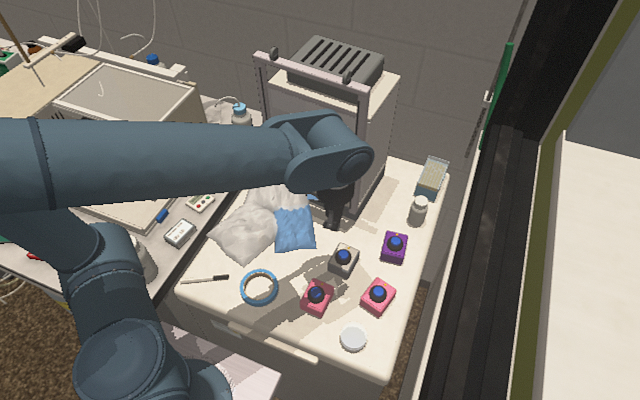

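The wrist view shows the grey box at about (352,205) and its blue button at about (348,218). I'll triangulate the button.

Run:
```python
from m import *
np.set_printoptions(suppress=True,precision=1)
s=load('side0');t=load('top0');w=load('wrist7')
bs=blue(s,(345,220,380,245));bt=blue(t,(330,245,360,270))
m=box(cv2.inRange(hsv(w),(100,140,60),(125,255,255)),310,170,400,245);v,u=np.nonzero(m);bw=(u.mean(),v.mean());print(bw,len(u),u.min(),u.max(),v.min(),v.max())
m2=box(cv2.inRange(hsv(w),(100,140,130),(125,255,255)),310,170,400,245);v,u=np.nonzero(m2);print(u.mean(),v.mean(),len(u))
B,e=tri([(s,*bs[0]),(t,*bt[0]),(w,*bw)]);print(B,e,tri([(s,*bs[0]),(w,*bw)])[0],tri([(t,*bt[0]),(w,*bw)])[0],plane(w,*bw,60))
T=toolT(w['state']);print('tip->B in tool cm',(T[:3,:3].T@(B-T[:3,3])-[0,0,25])/10)
```

```text
(np.float64(347.38855054811205), np.float64(217.42265529841657)) 821 332 363 201 233
347.56310679611653 218.34142394822007 618
[ 449.4 -188.    59.7] [np.float64(1.5407997003842235), np.float64(1.0060975364881064), np.float64(0.6714412018415143)] [ 450.1 -190.    56. ] [ 449.8 -187.8   61. ] [ 450.  -188.2   60. ]
tip->B in tool cm [-2.2  1.8 12.9]
```

{"name": "arm_command", "arguments": {"fingers": [1,1,1,1,1,1], "travel": [[-1.1,0.9,2],[-2.2,1.8,5],[-2.2,1.8,8],[-2.2,1.8,10.5],[-2.2,1.8,11.5],[-2.2,1.8,11.5]], "angular": [[0,0,0],[0,0,0],[0,0,0],[0,0,0],[0,0,0],[0,0,0]]}}

```text
time: 11.5
eef_pos: [448.9, -185.1, 97.6]
eef_rot: [-180.0, -0.2, 99.7]
force: [0.0, 0.2, -0.3]
grip_width: -0.2
```

Run:
```python
from m import *
w=grab('wrist','wrist8');t=grab('top','top8');s=r.state();print(s['time'],s['eef_pos'],s['force'])
p=t['pixels'][200:300,290:420];q=w['pixels'][140:340,200:440]
cv2.imwrite('pics/c8.png',np.hstack([cv2.resize(p,(390,300)),cv2.resize(q,(360,300))])[:,:,::-1])
```

```text
11.6 [ 449.88829826 -185.91402783   99.00280362] [-0.20998021 -0.62036689  0.27089202]
```

View pics/c8.png

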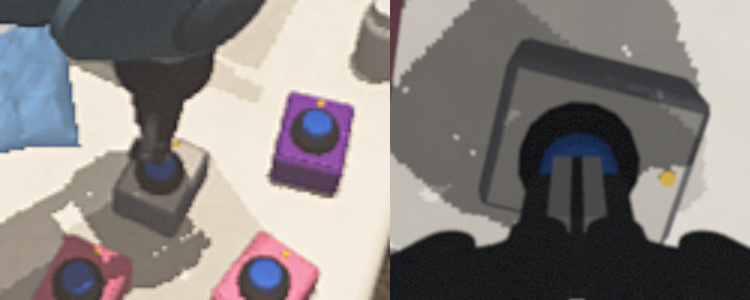

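The fingertips are over the button, with the front half of the blue showing. Now I press it.

{"name": "arm_command", "arguments": {"fingers": [1,1,1,1,1], "travel": [[-0.2,0,0.9],[-0.2,0,1.4],[-0.2,0,1.7],[-0.2,0,1.9],[-0.2,0,1.9]], "angular": [[0,0,0],[0,0,0],[0,0,0],[0,0,0],[0,0,0]]}}

```text
time: 12.22
eef_pos: [450.2, -188.1, 80.8]
eef_rot: [-180.0, -0.1, 99.7]
force: [-5.4, 2.5, 15.5]
grip_width: 0.4
```

Run:
```python
from m import *
w=grab('wrist','wrist9');s=r.state();print(s['time'],s['eef_pos'],s['force'])
q=w['pixels'][120:320,200:440]
cv2.imwrite('pics/c9.png',cv2.resize(q,(720,600),interpolation=cv2.INTER_CUBIC)[:,:,::-1])
```

```text
12.275 [ 450.20651869 -188.09744344   80.80809402] [-4.87718966  2.88919363 15.63803142]
```

View pics/c9.png

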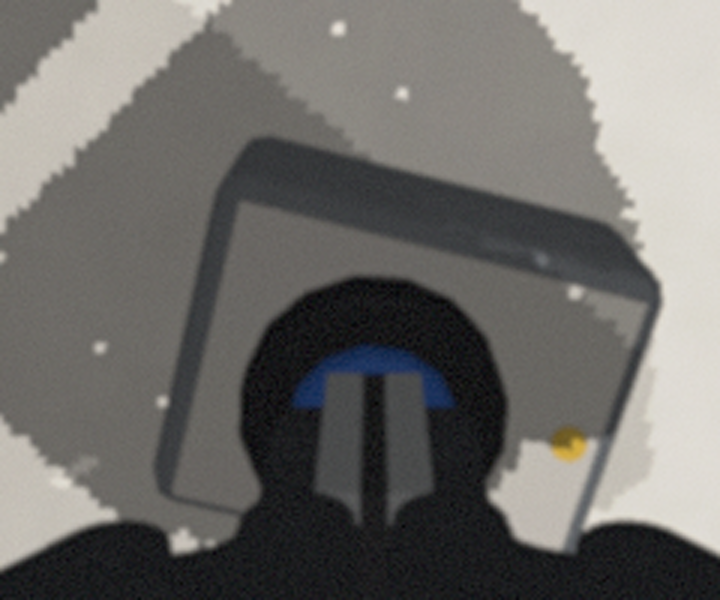

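{"name": "arm_command", "arguments": {"fingers": [1,1], "travel": [[0,0,0.2],[0,0,0.2]], "angular": [[0,0,0],[0,0,0]]}}

```text
time: 12.52
eef_pos: [450.4, -188.1, 80.5]
eef_rot: [-179.9, -0.1, 99.8]
force: [-11.4, 7.6, 30.0]
grip_width: -0.1
```

The stop is stiff. To confirm the button's travel rather than a stop on the collar, I'll release in small steps and read height against force.

{"name": "arm_command", "arguments": {"fingers": [1,1], "travel": [[0,0,-0.3],[0,0,-0.3]], "angular": [[0,0,0],[0,0,0]]}}

```text
time: 12.78
eef_pos: [450.1, -188.1, 80.9]
eef_rot: [180.0, -0.1, 99.7]
force: [-2.6, 0.7, 9.9]
grip_width: -0.4
```

{"name": "arm_command", "arguments": {"fingers": [1,1], "travel": [[0,0,-0.1],[0,0,-0.1]], "angular": [[0,0,0],[0,0,0]]}}

```text
time: 13.02
eef_pos: [450.1, -188.0, 81.3]
eef_rot: [179.9, -0.1, 99.7]
force: [0.0, -1.7, 4.0]
grip_width: -0.0
```

{"name": "arm_command", "arguments": {"fingers": [1,1], "travel": [[0,0,-0.1],[0,0,-0.1]], "angular": [[0,0,0],[0,0,0]]}}

```text
time: 13.28
eef_pos: [450.1, -188.0, 82.3]
eef_rot: [179.9, -0.1, 99.7]
force: [1.3, -1.9, 3.8]
grip_width: -0.1
```

{"name": "arm_command", "arguments": {"fingers": [1,1], "travel": [[0,0,-0.1],[0,0,-0.1]], "angular": [[0,0,0],[0,0,0]]}}

```text
time: 13.52
eef_pos: [449.8, -187.7, 83.1]
eef_rot: [180.0, -0.1, 99.7]
force: [0.1, -1.9, 2.4]
grip_width: 0.1
```

{"name": "arm_command", "arguments": {"fingers": [1,1], "travel": [[0,0,-0.1],[0,0,-0.1]], "angular": [[0,0,0],[0,0,0]]}}

```text
time: 13.78
eef_pos: [449.6, -187.5, 84.0]
eef_rot: [-180.0, -0.1, 99.7]
force: [1.8, -1.3, 2.5]
grip_width: 0.1
```

{"name": "arm_command", "arguments": {"fingers": [1,1], "travel": [[0,0,-0.1],[0,0,-0.1]], "angular": [[0,0,0],[0,0,0]]}}

```text
time: 14.02
eef_pos: [449.5, -187.5, 84.9]
eef_rot: [-180.0, -0.1, 99.7]
force: [0.6, -0.2, 2.1]
grip_width: 0.3
```

{"name": "arm_command", "arguments": {"fingers": [1,1], "travel": [[0,0,-0.1],[0,0,-0.1]], "angular": [[0,0,0],[0,0,0]]}}

```text
time: 14.28
eef_pos: [449.4, -187.4, 85.9]
eef_rot: [-180.0, -0.2, 99.7]
force: [1.2, 0.5, 2.6]
grip_width: 0.3
```

{"name": "arm_command", "arguments": {"fingers": [1,1], "travel": [[0,0,-0.1],[0,0,-0.1]], "angular": [[0,0,0],[0,0,0]]}}

```text
time: 14.52
eef_pos: [449.4, -187.4, 86.9]
eef_rot: [-180.0, -0.1, 99.7]
force: [0.2, 0.4, 1.7]
grip_width: 0.2
```

The spring force falls from about 4 N at 81.2 to about 1.7 N at 86.9, which is the full 6 mm travel, so the button was fully pressed. Now I lift clear.

{"name": "arm_command", "arguments": {"fingers": [1,1,1,1,1,1], "travel": [[0,0,-1],[0,0,-4],[0,0,-8],[0,0,-12],[0,0,-14],[0,0,-14]], "angular": [[0,0,0],[0,0,0],[0,0,0],[0,0,0],[0,0,0],[0,0,0]]}}

```text
time: 15.28
eef_pos: [450.4, -188.5, 229.1]
eef_rot: [179.8, 0.1, 99.7]
force: [-0.1, -0.2, 0.0]
grip_width: 0.3
```

Run:
```python
from m import *
np.set_printoptions(suppress=True,precision=1)
s=grab('side','side10');t=grab('top','top10');w=grab('wrist','wrist10');st=r.state();print(st['time'],st['eef_pos'],st['force'])
n=np.array([np.cos(np.radians(-6.4)),np.sin(np.radians(-6.4)),0]);L0=np.array([569.7,-36,157])
for nm,im,b,gb in (('side',s,(200,120,330,260),(200,190,235,215)),('top',t,(255,100,360,200),(255,130,280,150))):
  try:
    e,k=line(im,b);g=green(im,gb)
    for px,off in ((e[0],0),(e[1],0),(g[0],18)):
      c,d=ray(im,*px);print(nm,px,k,c+d*((L0-c)@n+off)/(d@n))
  except Exception as x: print(nm,x)
```

```text
15.425 [ 449.  -187.5  225.7] [-0.3  0.3 -0. ]
side zero-size array to reduction operation minimum which has no identity
top OpenCV(4.12.0) /io/opencv/modules/imgproc/src/linefit.cpp:50: error: (-215:Assertion failed) count > 0 in function 'fitLine2D_wods'
m.py:11: RuntimeWarning: Mean of empty slice.
  m=box(cv2.inRange(hsv(im),(50,120,40),(75,255,255)),*b);v,u=np.nonzero(m);return (u.mean(),v.mean()),(u.min(),u.max(),v.min(),v.max()),len(u)
  ret = ret.dtype.type(ret / rcount)
```

View pics/top10.png

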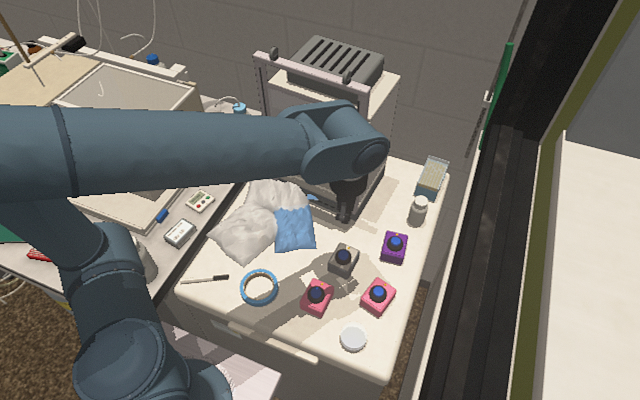

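View pics/side10.png

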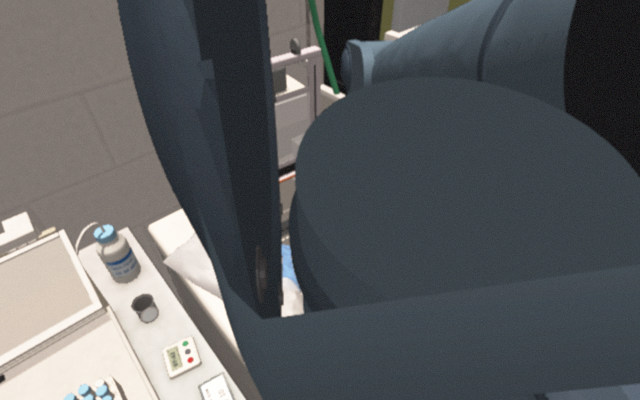

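The arm hides the line. I'll back off and tilt the wrist camera toward the sash for a last check.

{"name": "arm_command", "arguments": {"fingers": [1,1,1,1,1,1], "travel": [[0,-1.5,0],[0,-3,0],[0,-5,0],[0,-6,0],[0,-7,0],[0,-7,0]], "angular": [[-0.1,0.05,0],[-0.2,0.1,0],[-0.35,0.15,0],[-0.5,0.2,0],[-0.6,0.25,0],[-0.6,0.25,0]]}}

```text
time: 16.18
eef_pos: [379.3, -199.7, 224.9]
eef_rot: [145.0, -13.8, 103.7]
force: [-0.3, -0.0, 1.1]
grip_width: -0.1
```

```bash
python3 chk.py wrist11; python3 -c "
from m import *
grab('top','top11');print(r.state()['joint_pos'])"
```

```text
16.175 [ 379.35 -199.73  224.9 ] [145.05 -13.81 103.75] [-0.27 -0.04  1.12]
tip [ 392.1  -191.58  205.  ]
L (np.int64(543), np.float64(173.12620928371)) [ 559.01 -131.34  218.26]
R (np.int64(558), np.float64(-7.0654939236207355)) [574.06   2.91 217.85]
[-63.32057876 -20.64840163 130.71908506  38.02990382  77.57509913
 -83.98405817]
```

View pics/wrist11.png

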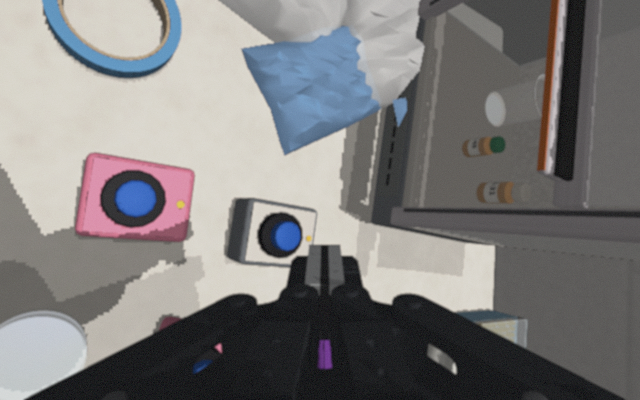

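View pics/top11.png

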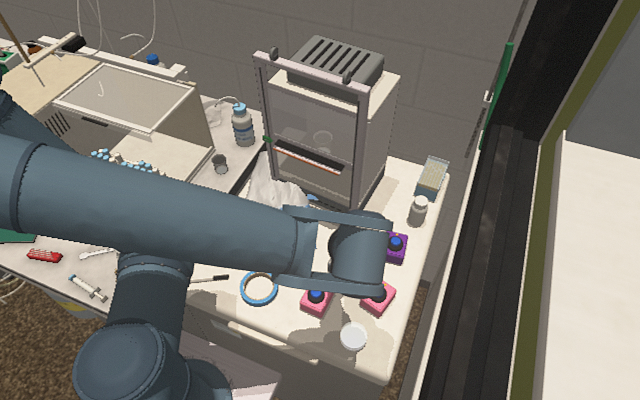

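Run:
```python
from m import *
for n in ('top5','top11'):
  t=load(n);m=box(cv2.inRange(hsv(t),(3,90,110),(16,255,255)),270,135,345,178);v,u=np.nonzero(m)
  print(n,len(u),np.polyval(np.polyfit(u,v,1),[280,330]))
s=r.state();print(s['time'],s['force'],abs(s['joint_velocities']).max())
r.job_done()
```

```text
top5 116 [151.02537347 171.14852666]
top11 119 [151.07898347 171.14670464]
16.275 [0.09685514 0.54791831 0.36677616] 1.3154602398444781
the job is handed in; nothing more can be done
```

The sash is up with its orange line level with the green arrow, the fan button was pressed and released, and the job is handed in at 16.3 s of the 42 s allowed. The hand-in gives no verdict.

- **Sash:** I pushed it up from beneath the lip with the closed fingertips. Right after I backed off, the wrist view put the line at about 215.5 mm and the arrow at about 215.8 mm. The line's pixels in the top view did not change from before the button press to the end.
- **Button:** I pressed the blue button on the grey box to its stop, with up to about 30 N on the tool. As I let it up in small steps, the spring force fell from about 4 N to 2 N over roughly 6 mm, so it went fully down. The tool then lifted clear, and the force read near zero at the end.
- **Bystanders:** I checked these by eye only. In the last pictures the beaker, vials and bottle are all standing, with no visible shift.

**Disagreements between views:**
- The last tilted wrist view put the line at about 218 mm. It saw only part of the line and not the arrow. The gap is about the calibration error and well inside the 8 mm allowed.
- The first rough two-camera fix put the arrow at 221 mm. I took the closer wrist views, 216–217 mm, instead.
- The first attempt at the final check failed because the arm hid the line, so I backed off and looked again.

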